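Seat a chandelier hub in its V-fence and snap the toggle clamp shut

TASK

On the lamp-repair jig, push the round brass chandelier hub along the board with the fingertips until it sits fully home against both sides of the V-fence. Then flip the toggle clamp's red handle over with the fingers until it snaps past centre and stays shut, so that the rubber foot holds the hub down. Only push: do not lift or tip the hub, and leave the other lamp parts standing where they are.

Things in the scene. Friction and masses are not known exactly. Their poses are not given: they have to be found in the camera images.
- jig: The fixed jig: plywood board 380 x 180 x 18 mm on the table, carrying a dark wooden V-fence and a toggle clamp. Origin: centre of the board's underside; z up, x along the board from its open (hub) end towards the clamp handle, roughly world +y (within 0.4 rad). Behind the fence a riser block (x 17 to 102 mm, 70 mm wide, top 44 mm above the table) carries the clamp, which works in the plane y = 0.
- fence_apex (a point): Inner corner of the V-fence at its upper edge, 42 mm above the table, at jig x = 15, y = 0 mm. From it two bars, 64 mm long, 18 mm thick, 24 mm high above the board, run at 45 degrees to either side; the V opens towards jig -x. Axes as the jig's.
- bar_pivot (a point): Pivot of the clamp's steel holding bar, at jig (x, z) = (38, 78) mm. The bar starts raised about 80 degrees, up to z = 158 mm (x 18 to 48 mm), its rubber foot pointing to -x (face at x about 6 mm, z about 142 mm), clear of the hub's way. The red handle stands behind it, 12 degrees off upright, leaning to +x. Axes as the jig's.
- hub: The loose brass arm hub: a turned upright cylinder 64 mm in diameter, 40 mm tall, about 0.42 kg, flat on top, with a ring of six dark arm holes. Origin: centre of its underside, z up. It starts on the board, 70 to 130 mm from its seat, up to 35 mm off the jig's centre line.
- seat (a point): Point fixed on the board's upper face (18 mm above the table), at jig x = -30, y = 0 mm: where the hub's origin lies when the hub touches both bars of the V. Axes as the jig's. The clamp foot comes down on the hub's centre there.
- grip_mid (a point): Middle of the handle's red grip, on its axis; the grip is a round bar 18 mm in diameter, about 85 mm long. It swings in the jig's plane y = 0, at jig (x, z) mm: (65, 144) open, (101, 134), (121, 128), (132, 124), (139, 119), (143, 111), (146, 92) near dead centre, (146, 72) shut. Push it to jig +x from the bar's side, then down from above.
- grip_end (a point): Free end of the red grip, on its axis, 42 mm from grip_mid: at jig (x, z) mm (74, 185) open, (124, 169), (151, 157), (167, 148), (176, 138), (183, 124), (188, 95) near dead centre, (188, 67) shut, the handle then about level. A light push (1 to 2 N) moves it; over the last 15 degrees the foot's squeeze needs about 5 N at the grip, then it snaps down on its stop.
- clamp_handle (a joint): Angle (rad) of the handle relative to the clamp bar, to which it is riveted: 0 wide open, about 2.75 at dead centre, 2.90 shut on its stop, held there by the squeezed foot. The bar itself turns down by about 80 degrees meanwhile.
- clamp_foot: The black rubber foot on the clamp bar's end, 20 mm in diameter, 11 mm tall. Origin: centre of its pressing face. It is springy: shut on the hub it is squeezed a little and presses with about 12 N.
- candle_sleeve: Bystander: ivory candle sleeve standing upright, 32 mm in diameter, 85 mm tall, origin at the centre of its underside.
- finial: Bystander: turned brass finial standing upright, 38 mm in diameter at the foot, 66 mm tall, origin at the centre of its underside.
- bobeche: Bystander: clear glass drip dish, 84 mm in diameter, 16 mm high, origin at the centre of its underside.
- canopy: Bystander: brass ceiling canopy, domed, 94 mm in diameter, 45 mm high, origin at the centre of its underside.

How it is judged (in metres and radians):
On the way, in this order (a step that is already met when the one before it is completed fails the run):
1. the hub has been pushed home in the V-fence (within 3 mm of its seat), the clamp still open (horizontal distance between hub and seat below 0.003 m and value of joint clamp_handle below 2.4 rad), for 0.2 s.
2. the handle is past centre and the foot presses on the hub (value of joint clamp_handle above 2.85 rad and contact force between clamp_foot and hub above 5 N), for 0.2 s.
At the end, for the whole second after the job is handed in: The hub stands upright within 3 mm of its seat, at rest, the clamp handle is past centre on its stop (clamp_handle above 2.85 rad) and the clamp foot presses on the hub with more than 5 N (all of step 2 and horizontal distance between hub and seat below 0.003 m and angle between hub's own z axis and vertical below 0.05 rad and linear speed of hub below 0.02 m/s); the robot touches nothing.
It fails at once if the hub is lifted more than 6 mm off the board (z of hub in the frame of jig above 0.024 m).
It fails at once if the hub is tipped (angle between hub's own z axis and vertical above 0.25 rad).
It fails at once if another lamp part is moved more than 20 mm or tipped over (distance of any of candle_sleeve, finial, bobeche, canopy from where it was at the start of the episode above 0.02 m or angle between any of candle_sleeve, finial, bobeche, canopy's own z axis and vertical above 0.35 rad).
It also fails if it takes over 51 s, if anything falls off the work surface, if the arm or the gripper's body presses on something with over 40 N, if the wrist force passes 120 N, or if a joint passes its speed limit or range.

ROBOT

A 6-joint arm with a two-finger parallel gripper is mounted at the origin on the work surface. World frame = base frame: x ahead of the robot, y to its left, z up, the work surface at z = 0. Lengths are in mm, angles in rad, forces in N, time in s.
With the tool pointing down it reaches from about 275 to 750 mm from the base axis. Payload 10.2 kg.
Tool frame: the origin (TCP) lies at the very end of the fingers, on their centre line; the grasp point (between the pads) lies 19 mm behind it; x points along the fingers, y is the direction in which the jaws open and shut, and the axes are right-handed (so a half turn about x gives the same grasp; the last joint's range is limited). The gripper opens to 85 mm and grips with 20 to 120 N. Pads are 22 mm wide; open, the fingers measure 114 mm over their backs; the gripper's body (76 mm by 85 mm) begins 54 mm behind the grasp point. The pads swing forward as they close: fully open they stand 13 mm farther back than shut.
Start: joints at [0.889, 0.313, 1.498, -0, 1.331, -0.223], TCP at [232.521, 470.707, 231.294] pointing down, gripper open.
Joint ranges: [-2.94, 2.94], [-0.97, 2.17], [0.19, 2.56], [-1.23, 4.37], [0.02, 3.11], [-2.88, 2.88]. Speed limits (rad/s): [2.39, 2.39, 3.01, 3.14, 3.14, 3.14].

INTERFACE

Orientations are given as a unit quaternion [w, x, y, z].
In Python, from rig import ctrl, viewer, finish_job gives the robot as it stands.
- The arm moves only by the tool carry_out, never from a script. Its argument "targets" is a list of rows, each an object of numbers: "x", "y", "z": the shift along the world's x, y, z in m; "ax", "ay", "az": the turn, a rotation vector about the world's x, y, z in rad; "hand": the opening, from -1 (shut) to 1 (fully open). A call has 1 to 5 rows; each row is the pose to reach, as a shift and turn from the pose commanded when the call began; what a row does not reach only later rows make up. A row lasts 1/8 s, in which the tool goes at most 62.5 mm and 10.7 degrees, less where a joint would pass 70% of its speed; a pose out of reach is approached as far as the arm can. A call with a gripper value outside its range is refused whole. The fingers move at their own pace and stop on an object; "grip_force" is the grip in N (left out, the last holds). Time passes only in rows, so rows that repeat a pose let the fingers close. It gives the time, the measured TCP pose, the force and the opening at its end, in the units of the state.
- ctrl.sense(): the state, without advancing time (a new reading comes with each control period).
- viewer.capture(name): name is "side" or "top" or "wrist"; returns the picture (480x640x3 uint8, blue, green, red); there is no depth.
- viewer.camera_info(name): a dict with "fx", "fy", "cx", "cy" (pixels), "R" (3x3) and "t" (3): a world point X has camera coordinates R X + t. Camera axes: x right, y down, z forward; pixel columns grow to the right and rows downward; lengths in mm; the calibration is good to about 2 mm. A picture is of the moment at which its call begins: read the wrist's pose just before it. camera_info takes no time and is no camera call; for the wrist camera it gives the pose at the moment of the call.
- finish_job(): hands the job in, once; it reports no verdict.
The state is a dict: "time_s": time; "joints": joint angles; "dq": joint speeds; "tau": joint torques, N m; "eef_pos": TCP position; "ee_rot": TCP orientation; "force": force on the tool from outside, world axes, zero at the start; "wrist_torque": the same for the moment, N m; "grip_width": opening from 0.0 (shut) to 1.0 (fully open).
Only numpy, scipy, OpenCV 4.12 (cv2) and the standard library are available. Lean on these libraries where they do the work, as an engineer would, in place of code of your own. Each camera call takes 0.05 s, during which the arm holds its last target. There are 200 camera calls.

## Working session

There is one attempt and no reset: what is moved stays moved. The work goes in short steps, Python scripts to look and compute and a tool call to move; the robot and the scene stay as the last step left them, time stands still between calls to the robot, and variables do not carry over. Pictures are saved under pics/ and viewed, about 8 in all and at most 12, crops included, and the job is handed in when it is done.

Besides the shell and the picture viewer there is one more tool, called after "Emit:" by a JSON object that holds its "method" and its "body". carry_out: Moves the arm, as the interface text tells. Its arguments: {"type":"object","properties":{"targets":{"type":"array"},"grip_force":{"type":"number"}},"required":["targets"]}

```bash
mkdir -p pics
python3 - <<'E'
from rig import ctrl, viewer
import cv2
s=ctrl.sense(); print({k:s[k] for k in("time_s","eef_pos","ee_rot","force","grip_width")})
for n in("top","side"):
    cv2.imwrite(f"pics/{n}0.png",viewer.capture(n)); print(n,viewer.camera_info(n))
E
```

```text
{'time_s': 0.0, 'eef_pos': array([232.33802079, 470.48977786, 230.73691695]), 'ee_rot': array([ 0.68837341,  0.16037697,  0.68879408, -0.1611955 ]), 'force': array([ 0.78457934, -0.21340103, -0.41393658]), 'grip_width': 0.99754235870799}
top {'fx': 580.2432166211928, 'fy': 580.2432166211928, 'cx': 321.16107421160837, 'cy': 244.30949501599198, 'R': array([[ 0.00924169, -0.9995199 , -0.02957291],
       [-0.98200984, -0.00349382, -0.18879744],
       [ 0.18860348,  0.0307857 , -0.98157066]]), 't': array([  43.35709066,  602.98778029, 1056.3454591 ])}
side {'fx': 580.1449797532584, 'fy': 580.1449797532584, 'cx': 315.4142614863062, 'cy': 239.53864889463622, 'R': array([[ 0.97025465, -0.24193052, -0.00869072],
       [-0.14011352, -0.53192126, -0.83512153],
       [ 0.19741861,  0.81149824, -0.54999681]]), 't': array([-535.24707077,  211.32161938,  946.67475871])}
```

View pics/top0.png

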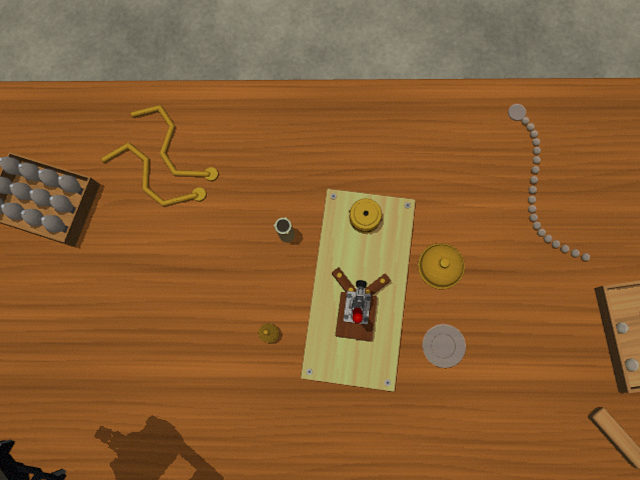

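View pics/side0.png

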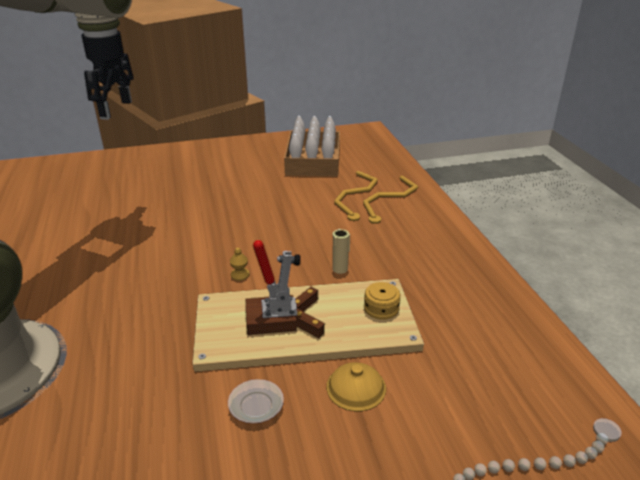

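The pictures show the board running along world x: hub at top (366,213), clamp at (357,310), so jig +x is roughly world −x and not +y as the text states. I'll measure it.

```bash
cat > h.py <<'E'
import numpy as np, cv2
from rig import ctrl, viewer
def ray(ci,uv,z):
    uv=np.atleast_2d(np.asarray(uv,float)); d=np.c_[(uv[:,0]-ci["cx"])/ci["fx"],(uv[:,1]-ci["cy"])/ci["fy"],np.ones(len(uv))]@ci["R"]
    c=-ci["R"].T@ci["t"]; return c+d*((z-c[2])/d[:,2])[:,None]
def proj(ci,X):
    p=np.atleast_2d(X)@ci["R"].T+ci["t"]; return np.c_[ci["fx"]*p[:,0]/p[:,2]+ci["cx"],ci["fy"]*p[:,1]/p[:,2]+ci["cy"]]
E
python3 - <<'E'
from h import *
ci=viewer.camera_info("top"); im=cv2.imread("pics/top0.png"); hsv=cv2.cvtColor(im,cv2.COLOR_BGR2HSV)
print([hsv[v,u].tolist() for u,v in((340,260),(366,200),(357,222),(442,250),(357,316),(250,300))])
def big(m,roi):
    k=np.zeros_like(m);x0,y0,x1,y1=roi;k[y0:y1,x0:x1]=m[y0:y1,x0:x1]
    return max(cv2.findContours(k,cv2.RETR_EXTERNAL,cv2.CHAIN_APPROX_NONE)[0],key=cv2.contourArea)[:,0]
m=cv2.inRange(hsv,(20,40,130),(40,165,255)); m=cv2.morphologyEx(m,cv2.MORPH_CLOSE,np.ones((3,3)))
c=big(m,(295,180,425,400)); P=ray(ci,c,18)[:,:2].astype(np.float32)
r=cv2.minAreaRect(P); print("board",r,cv2.boxPoints(r).round(1).tolist())
m2=cv2.inRange(hsv,(15,166,60),(32,255,255)); c=big(m2,(335,190,395,240)); print("hub bbox",cv2.boundingRect(c),cv2.minEnclosingCircle(ray(ci,c,58)[:,:2].astype(np.float32)))
hr=hsv.copy(); red=cv2.inRange(hsv,(0,200,120),(4,255,255))|cv2.inRange(hsv,(174,200,120),(180,255,255)); c=big(red,(335,290,385,335)); print("red",cv2.boundingRect(c),ray(ci,c.mean(0),185))
for n,uv,z in(("canopy",(442,263),20),("bobeche",(444,346),8),("sleeve",(284,226),85),("finial",(269,333),40)): print(n,ray(ci,uv,z).round(0))
vis=cv2.resize(im[180:400,260:480],None,fx=2.7,fy=2.7,interpolation=cv2.INTER_CUBIC); cv2.imwrite("pics/crop.png",vis)
E
```

```text
[[30, 103, 168], [22, 199, 176], [22, 199, 142], [20, 200, 157], [2, 245, 177], [14, 190, 148]]
board ((527.1072998046875, -26.813316345214844), (179.36546325683594, 378.353271484375), 82.71312713623047) [[328.1000061035156, -91.80000305175781], [703.4000244140625, -139.8000030517578], [726.0999755859375, 38.20000076293945], [350.79998779296875, 86.0999984741211]]
hub bbox (350, 199, 32, 34) ((660.26708984375, -37.726051330566406), 33.81898880004883)
red (353, 313, 9, 9) [[455.28239002 -17.21504826 185.        ]]
canopy [[ 573. -189.   20.]]
bobeche [[ 413. -190.    8.]]
sleeve [[632. 117.  85.]]
finial [[434. 145.  40.]]
```

View pics/crop.png

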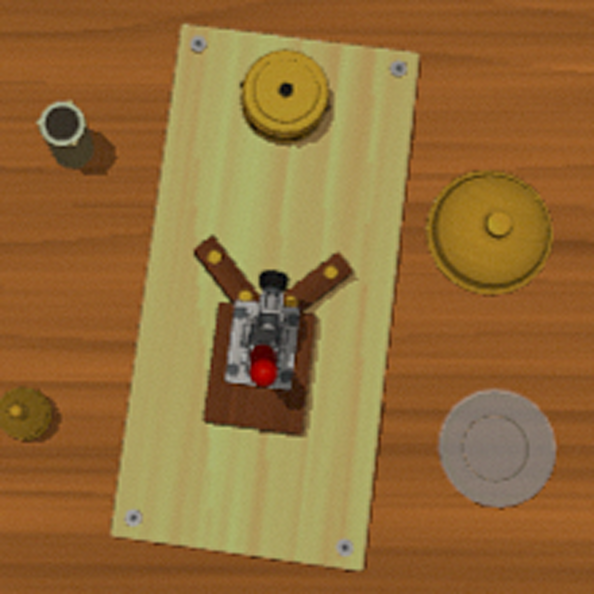

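Run:
```python
from h import *
from scipy.spatial.transform import Rotation as R
ci=viewer.camera_info("top")
C=np.array([527.1,-26.8]); ex=np.array([-375.3,48]);ex/=np.hypot(*ex); ey=np.array([-ex[1],ex[0]])
J=lambda x,y=0:(C+ex*x+ey*y).round(1)
hub=ray(ci,(365.9,213.3),58)[0,:2]; d=hub-C
print("ex",ex,"yaw",np.arctan2(ex[1],ex[0]),"hub",hub,"jig",d@ex,d@ey,"seat",J(-30),"grip open",J(65),J(74),"shut",J(146))
s=ctrl.sense();q=s["ee_rot"]; M=R.from_quat(np.r_[q[1:],q[0]]).as_matrix(); print(M.round(3))
for f in (25,37,46): 
    p=hub+(hub-J(-30))/np.hypot(*(hub-J(-30)))*f; print(f,p)
print("side check hub/seat/apex px",proj(viewer.camera_info("side"),np.array([[*hub,58],[*J(65),144],[*J(74),185]])))
```

```text
ex [-0.99192008  0.12686428] yaw 3.014385581803854 hub [664.16307011 -38.86342936] jig -137.48603039937493 -5.422449752310978 seat [556.9 -30.6] grip open [462.6 -18.6] [453.7 -17.4] shut [382.3  -8.3]
[[-0.001  0.443  0.897]
 [-0.001  0.897 -0.443]
 [-1.    -0.001 -0.   ]]
25 [689.0892113  -40.78371196]
37 [701.05375908 -41.70544761]
46 [710.02716991 -42.39674934]
side check hub/seat/apex px [[382.93595809 291.29794413]
 [264.29228843 261.75657483]
 [257.145539   241.12083112]]
```

Emit:
{"method": "carry_out", "body": {"targets": [{"x":0.04,"y":-0.043,"z":0,"az":0.08,"hand":-1},{"x":0.08,"y":-0.086,"z":0,"az":0.16,"hand":-1},{"x":0.12,"y":-0.129,"z":0,"az":0.24,"hand":-1},{"x":0.16,"y":-0.172,"z":0,"az":0.33,"hand":-1},{"x":0.2,"y":-0.215,"z":0,"az":0.332,"hand":-1}]}}

```text
invalid input at $.targets[0]: expected keys x, y, z, ax, ay, az, hand
```

Emit:
{"method": "carry_out", "body": {"targets": [{"x":0.04,"y":-0.043,"z":0,"hand":-1},{"x":0.08,"y":-0.086,"z":0,"hand":-1},{"x":0.12,"y":-0.129,"z":0,"hand":-1},{"x":0.16,"y":-0.172,"z":0,"hand":-1},{"x":0.2,"y":-0.215,"z":0,"hand":-1}]}}

```text
invalid input at $.targets[0]: expected keys x, y, z, ax, ay, az, hand
```

Emit:
{"method": "carry_out", "body": {"targets": [{"x":0.04,"y":-0.04,"z":0,"hand":-1},{"x":0.065,"y":-0.06,"z":0,"hand":-1},{"x":0.09,"y":-0.083,"z":0,"hand":-1},{"x":0.09,"y":-0.083,"z":-0.03,"hand":-1},{"x":0.09,"y":-0.083,"z":-0.06,"hand":-1}]}}

```text
invalid input at $.targets[0]: expected keys x, y, z, ax, ay, az, hand
```

Emit:
{"method": "carry_out", "body": {"targets": [{"x":0.04,"y":-0.043,"z":0,"ax":0,"ay":0,"az":0.08,"hand":-1},{"x":0.08,"y":-0.086,"z":0,"ax":0,"ay":0,"az":0.16,"hand":-1},{"x":0.12,"y":-0.129,"z":0,"ax":0,"ay":0,"az":0.24,"hand":-1},{"x":0.16,"y":-0.172,"z":0,"ax":0,"ay":0,"az":0.332,"hand":-1},{"x":0.2,"y":-0.215,"z":0,"ax":0,"ay":0,"az":0.332,"hand":-1}]}}

```text
time_s: 0.72
eef_pos: [433.5, 254.1, 231.1]
ee_rot: [0.706, 0.044, 0.706, -0.044]
force: [1.1, 0.3, -0.3]
grip_width: -0.002
```

Emit:
{"method": "carry_out", "body": {"targets": [{"x":0.04,"y":-0.043,"z":0,"ax":0,"ay":0,"az":0,"hand":-1},{"x":0.08,"y":-0.086,"z":0,"ax":0,"ay":0,"az":0,"hand":-1},{"x":0.12,"y":-0.129,"z":0,"ax":0,"ay":0,"az":0,"hand":-1},{"x":0.16,"y":-0.172,"z":0,"ax":0,"ay":0,"az":0,"hand":-1},{"x":0.2,"y":-0.215,"z":0,"ax":0,"ay":0,"az":0,"hand":-1}]}}

```text
time_s: 1.35
eef_pos: [633.5, 39.1, 231.0]
ee_rot: [0.705, 0.045, 0.706, -0.045]
force: [0.0, 0.1, 0.7]
grip_width: 0.0
```

Emit:
{"method": "carry_out", "body": {"targets": [{"x":0.04,"y":-0.04,"z":0,"ax":0,"ay":0,"az":0,"hand":-1},{"x":0.065,"y":-0.06,"z":0,"ax":0,"ay":0,"az":0,"hand":-1},{"x":0.09,"y":-0.083,"z":0,"ax":0,"ay":0,"az":0,"hand":-1},{"x":0.09,"y":-0.083,"z":-0.03,"ax":0,"ay":0,"az":0,"hand":-1},{"x":0.09,"y":-0.083,"z":-0.06,"ax":0,"ay":0,"az":0,"hand":-1}]}}

```text
time_s: 1.98
eef_pos: [722.5, -42.6, 169.6]
ee_rot: [0.705, 0.045, 0.706, -0.045]
force: [-0.5, 0.4, 0.0]
grip_width: 0.0
```

Emit:
{"method": "carry_out", "body": {"targets": [{"x":0.002,"y":0,"z":-0.04,"ax":0,"ay":0,"az":0,"hand":-1},{"x":0.002,"y":0,"z":-0.08,"ax":0,"ay":0,"az":0,"hand":-1},{"x":0.002,"y":0,"z":-0.115,"ax":0,"ay":0,"az":0,"hand":-1},{"x":0.002,"y":0,"z":-0.139,"ax":0,"ay":0,"az":0,"hand":-1},{"x":0.002,"y":0,"z":-0.139,"ax":0,"ay":0,"az":0,"hand":-1}]}}

```text
time_s: 2.6
eef_pos: [723.2, -42.0, 29.8]
ee_rot: [0.704, 0.045, 0.707, -0.045]
force: [-0.6, 0.3, -1.0]
grip_width: -0.002
```

Run:
```python
from h import *
a=viewer.capture("side")[200:380,180:440]; b=viewer.capture("top")[170:350,260:480]
f=lambda i:cv2.resize(i,(400,int(400*i.shape[0]/i.shape[1])),interpolation=cv2.INTER_CUBIC)
a,b=f(a),f(b); h=max(len(a),len(b)); p=lambda i:cv2.copyMakeBorder(i,0,h-len(i),0,0,0)
cv2.imwrite("pics/c2.png",np.hstack([p(a),p(b)]))
```

```text
(no output)
```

View pics/c2.png

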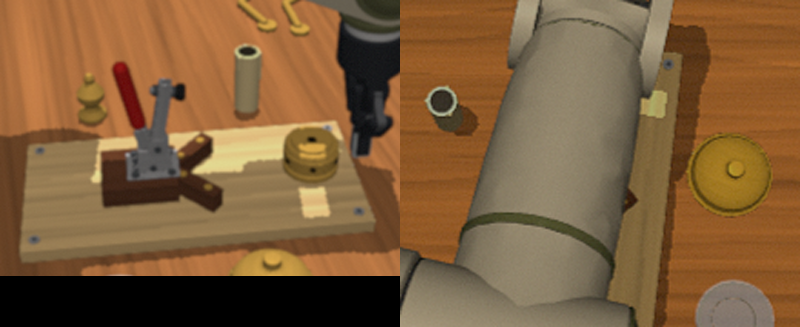

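The top view is blocked by the arm. The side view shows the shut fingers just beyond the hub, clear of it. Next I push.

Emit:
{"method": "carry_out", "body": {"targets": [{"x":-0.01,"y":0.0,"z":0,"ax":0,"ay":0,"az":0,"hand":-1},{"x":-0.022,"y":0.001,"z":0,"ax":0,"ay":0,"az":0,"hand":-1},{"x":-0.034,"y":0.0015,"z":0,"ax":0,"ay":0,"az":0,"hand":-1},{"x":-0.046,"y":0.002,"z":0,"ax":0,"ay":0,"az":0,"hand":-1},{"x":-0.058,"y":0.0025,"z":0,"ax":0,"ay":0,"az":0,"hand":-1}]}}

```text
time_s: 3.32
eef_pos: [667.3, -40.1, 34.2]
ee_rot: [0.707, 0.045, 0.704, -0.045]
force: [2.3, 0.9, 0.3]
grip_width: -0.002
```

Emit:
{"method": "carry_out", "body": {"targets": [{"x":-0.01,"y":0.001,"z":0,"ax":0,"ay":0,"az":0,"hand":-1},{"x":-0.02,"y":0.0015,"z":0,"ax":0,"ay":0,"az":0,"hand":-1},{"x":-0.03,"y":0.002,"z":0,"ax":0,"ay":0,"az":0,"hand":-1},{"x":-0.04,"y":0.003,"z":0,"ax":0,"ay":0,"az":0,"hand":-1},{"x":-0.04,"y":0.003,"z":0,"ax":0,"ay":0,"az":0,"hand":-1}]}}

```text
time_s: 3.95
eef_pos: [625.9, -36.7, 32.7]
ee_rot: [0.705, 0.045, 0.706, -0.045]
force: [-0.3, 0.8, 0.0]
grip_width: -0.002
```

Run:
```python
from h import *
a=viewer.capture("side")[210:370,180:440]
cv2.imwrite("pics/c3.png",cv2.resize(a,(780,480),interpolation=cv2.INTER_CUBIC))
```

```text
(no output)
```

View pics/c3.png

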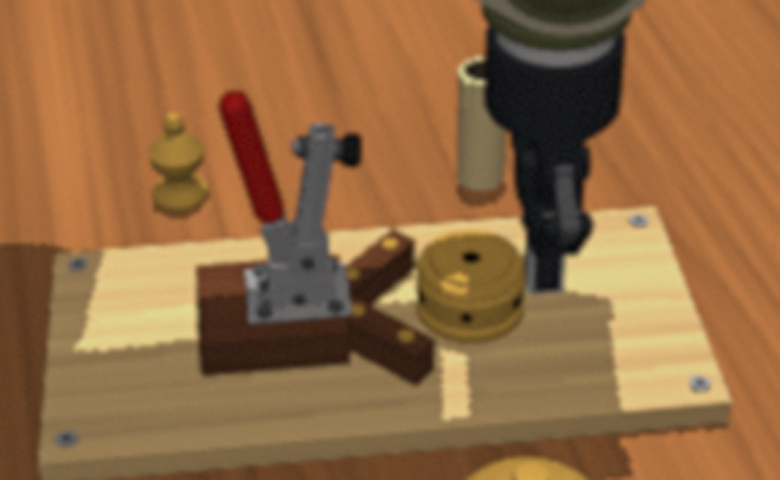

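The hub is upright, with its centre hole at crop (470,257), 1–2 cm short of home. The finger is behind it. I'll check its lateral position.

```bash
cat >> h.py <<'E'
C=np.array([527.1,-26.8]); ex=np.array([-.992,.1269]); ey=np.array([-.1269,-.992])
def jig(p): d=np.asarray(p)[:2]-C; return np.array([d@ex,d@ey]).round(1)
E
python3 - <<'E'
from h import *
ci=viewer.camera_info("side"); p=ray(ci,(180+470/3,210+257/3),58)[0]; print(p,jig(p),"start check",jig(ray(ci,(382.5,291),58)[0]),"tcp",jig(ctrl.sense()["eef_pos"]))
E
```

```text
[582.62631498 -30.11021337  58.        ] [-55.5  -3.8] start check [-136.9   -6.3] tcp [-99.4  -2.8]
```

Emit:
{"method": "carry_out", "body": {"targets": [{"x":-0.006,"y":0.001,"z":0,"ax":0,"ay":0,"az":0,"hand":-1},{"x":-0.012,"y":0.0017,"z":0,"ax":0,"ay":0,"az":0,"hand":-1},{"x":-0.017,"y":0.0024,"z":0,"ax":0,"ay":0,"az":0,"hand":-1},{"x":-0.021,"y":0.003,"z":0,"ax":0,"ay":0,"az":0,"hand":-1},{"x":-0.023,"y":0.0033,"z":0,"ax":0,"ay":0,"az":0,"hand":-1}]}}

```text
time_s: 4.62
eef_pos: [603.2, -33.4, 32.3]
ee_rot: [0.706, 0.045, 0.706, -0.045]
force: [2.3, -1.2, 0.3]
grip_width: -0.001
```

Emit:
{"method": "carry_out", "body": {"targets": [{"x":-0.001,"y":0.0,"z":0,"ax":0,"ay":0,"az":0,"hand":-1},{"x":-0.002,"y":0.0003,"z":0,"ax":0,"ay":0,"az":0,"hand":-1},{"x":-0.003,"y":0.0004,"z":0,"ax":0,"ay":0,"az":0,"hand":-1},{"x":-0.003,"y":0.0004,"z":0,"ax":0,"ay":0,"az":0,"hand":-1}]}}

```text
time_s: 5.12
eef_pos: [602.2, -34.1, 33.0]
ee_rot: [0.707, 0.044, 0.704, -0.045]
force: [8.1, -4.0, -1.2]
grip_width: 0.002
```

Emit:
{"method": "carry_out", "body": {"targets": [{"x":-0.001,"y":0.0,"z":0,"ax":0,"ay":0,"az":0,"hand":-1},{"x":-0.002,"y":0.0,"z":0,"ax":0,"ay":0,"az":0,"hand":-1},{"x":-0.003,"y":0.0,"z":0,"ax":0,"ay":0,"az":0,"hand":-1},{"x":-0.003,"y":0.0,"z":0,"ax":0,"ay":0,"az":0,"hand":-1}]}}

```text
time_s: 5.62
eef_pos: [601.2, -35.3, 34.1]
ee_rot: [0.709, 0.044, 0.702, -0.046]
force: [15.5, -9.2, -0.7]
grip_width: 0.002
```

Run:
```python
from h import *
i=viewer.capture("side")
cv2.imwrite("pics/c4.png",cv2.resize(i[240:340,260:390],(780,600),interpolation=cv2.INTER_CUBIC))
print(proj(viewer.camera_info("side"),np.array([[*(C-30*ex),58.]])))
```

```text
[[322.34767389 298.22287952]]
```

View pics/c4.png

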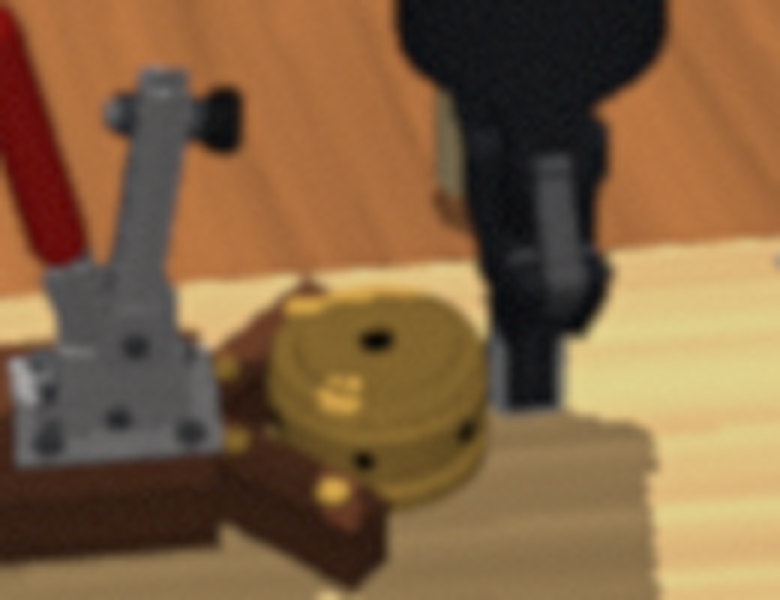

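The hub's hole is at (322.7,296.7) and the seat projects to (322.3,298.2). It is home along x, but about 2 mm towards the far bar. I'll drag it sideways with the pressed fingertip.

Emit:
{"method": "carry_out", "body": {"targets": [{"x":0.0,"y":-0.002,"z":0,"ax":0,"ay":0,"az":0,"hand":-1},{"x":0.0,"y":-0.004,"z":0,"ax":0,"ay":0,"az":0,"hand":-1},{"x":0.0,"y":-0.006,"z":0,"ax":0,"ay":0,"az":0,"hand":-1},{"x":0.0,"y":-0.006,"z":0,"ax":0,"ay":0,"az":0,"hand":-1}]}}

```text
time_s: 6.18
eef_pos: [598.8, -40.1, 32.8]
ee_rot: [0.707, 0.044, 0.704, -0.045]
force: [7.0, -4.9, 0.4]
grip_width: 0.003
```

```bash
cat >> h.py <<'E'
def hole(uv0,r=12):
    i=viewer.capture("side"); u,v=int(uv0[0]),int(uv0[1]); g=cv2.cvtColor(i,cv2.COLOR_BGR2GRAY)[v-r:v+r,u-r:u+r].astype(float)
    yy,xx=np.mgrid[-4:5,-5:6]; g2=g[r-4:r+5,r-5:r+6]; w=np.clip(80-g2,0,None)
    uv=np.array([u+(w*xx).sum()/w.sum(),v+(w*yy).sum()/w.sum()]); return uv,i
E
python3 - <<'E'
from h import *
ci=viewer.camera_info("side")
uv,i=hole((322,297)); p=ray(ci,uv,58)[0]; print(uv,p,jig(p))
i0=cv2.imread("pics/side0.png"); viewer.capture=lambda n:i0
uv,i=hole((382,291)); print("start",uv,jig(ray(ci,uv,58)[0]))
E
```

```text
[321.55686275 297.39346405] [556.10662906 -28.07802643  58.        ] [-28.9  -2.4]
start [382.26347305 290.56586826] [-136.8   -7.6]
```

With the side view's bias removed using the starting hub position, the hub is at jig (-29.6,-0.2), so it is home. Next I back off, rise, and re-measure.

Emit:
{"method": "carry_out", "body": {"targets": [{"x":0.003,"y":0.0,"z":0,"ax":0,"ay":0,"az":0,"hand":-1},{"x":0.012,"y":0,"z":0,"ax":0,"ay":0,"az":0,"hand":-1},{"x":0.025,"y":0,"z":0,"ax":0,"ay":0,"az":0,"hand":-1},{"x":0.025,"y":0,"z":0.04,"ax":0,"ay":0,"az":0,"hand":-1},{"x":0.025,"y":0,"z":0.09,"ax":0,"ay":0,"az":0,"hand":-1}]}}

```text
time_s: 6.85
eef_pos: [622.1, -38.7, 122.2]
ee_rot: [0.704, 0.045, 0.707, -0.044]
force: [-0.4, -1.1, -0.2]
grip_width: 0.0
```

Emit:
{"method": "carry_out", "body": {"targets": [{"x":0.0,"y":0.01,"z":0.06,"ax":0,"ay":0,"az":0,"hand":-1},{"x":0,"y":0.015,"z":0.1,"ax":0,"ay":0,"az":0,"hand":-1},{"x":0,"y":0.015,"z":0.1,"ax":0,"ay":0,"az":0,"hand":-1}]}}

```text
time_s: 7.22
eef_pos: [623.7, -23.7, 225.6]
ee_rot: [0.708, 0.044, 0.704, -0.045]
force: [0.6, 0.2, -0.5]
grip_width: 0.001
```

Run:
```python
from h import *
ci=viewer.camera_info("side"); uv,i=hole((322,297)); p=ray(ci,uv,58)[0]; print(uv,jig(p)-[0.7,-2.2])
w=viewer.camera_info("wrist"); print("wrist px hub",proj(w,np.array([[*(C-30*ex),58.]]))); cv2.imwrite("pics/w.png",viewer.capture("wrist"))
s=ctrl.sense(); print(s["time_s"],s["eef_pos"],s["force"])
```

```text
[321.83681214 297.88614801] [-29.9   1.2]
wrist px hub [[298.75399478 138.31261344]]
7.325 [622.32904829 -23.91178023 221.47740132] [-0.52704186 -0.76280255 -0.45881285]
```

View pics/w.png

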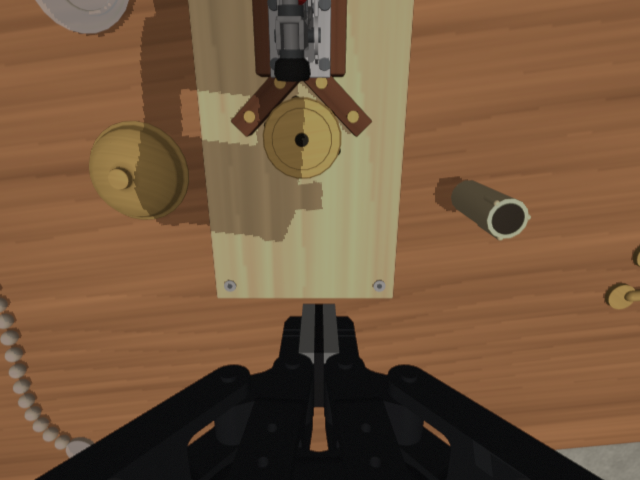

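Run:
```python
from h import *
w=viewer.camera_info("wrist"); 
for n,x,y,z in(("tipA",-30.25,45.25,42),("tipB",-30.25,-45.25,42),("outA",-17.5,58,42),("outB",-17.5,-58,42),("seat",-30,0,58),("edge far",-62,0,58),("edgeL",-30,32,58),("edgeR",-30,-32,58),("foot",6,0,142)):
    print(n,proj(w,np.array([[*(C+x*ex+y*ey),z]])).round(1))
i=cv2.imread("pics/w.png"); h=cv2.cvtColor(i,cv2.COLOR_BGR2HSV)
g=cv2.resize(i[60:200,210:400],None,fx=4.2,fy=4.2,interpolation=cv2.INTER_CUBIC); cv2.imwrite("pics/w2.png",g)
s=ctrl.sense(); print(s["eef_pos"])
```

```text
tipA [[244.4 138.7]]
tipB [[355.2 138.8]]
outA [[227.5 122.3]]
outB [[371.5 122.4]]
seat [[298.8 139.7]]
edge far [[299.4 180.9]]
edgeL [[257.6 139.6]]
edgeR [[340.  139.7]]
foot [[290.1  80.3]]
[622.32904829 -23.91178023 221.47740132]
```

View pics/w2.png

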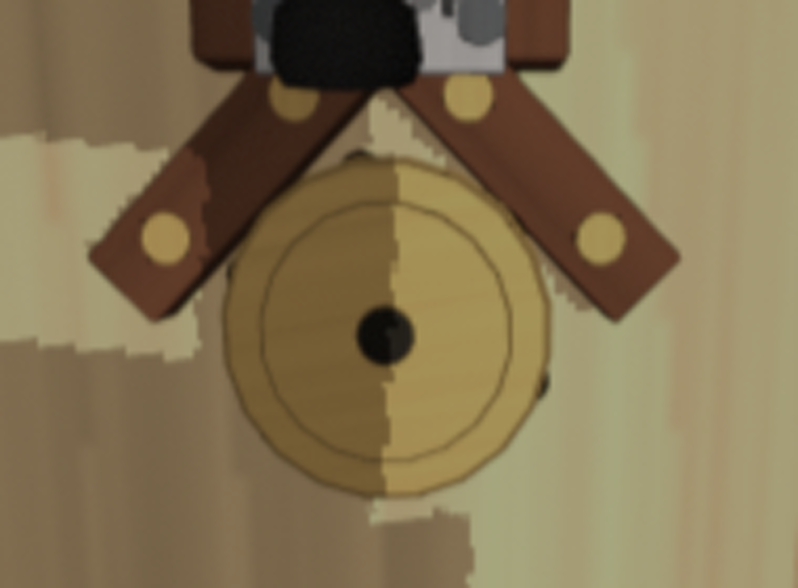

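The V and hub are symmetric about crop u=385, but relative to the bar tips the hub looks 1–2 mm short. I'll give it a clean straight push on the axis.

Emit:
{"method": "carry_out", "body": {"targets": [{"x":0.002,"y":-0.0155,"z":-0.05,"ax":0,"ay":0,"az":0,"hand":-1},{"x":0.002,"y":-0.0155,"z":-0.1,"ax":0,"ay":0,"az":0,"hand":-1},{"x":0.002,"y":-0.0155,"z":-0.15,"ax":0,"ay":0,"az":0,"hand":-1},{"x":0.002,"y":-0.0155,"z":-0.19,"ax":0,"ay":0,"az":0,"hand":-1},{"x":-0.01,"y":-0.014,"z":-0.19,"ax":0,"ay":0,"az":0,"hand":-1}]}}

```text
time_s: 7.95
eef_pos: [609.7, -37.6, 26.9]
ee_rot: [0.702, 0.046, 0.709, -0.044]
force: [0.3, 0.2, 0.2]
grip_width: -0.003
```

Emit:
{"method": "carry_out", "body": {"targets": [{"x":-0.007,"y":0.001,"z":0,"ax":0,"ay":0,"az":0,"hand":-1},{"x":-0.01,"y":0.0013,"z":0,"ax":0,"ay":0,"az":0,"hand":-1},{"x":-0.013,"y":0.0017,"z":0,"ax":0,"ay":0,"az":0,"hand":-1},{"x":-0.016,"y":0.002,"z":0,"ax":0,"ay":0,"az":0,"hand":-1},{"x":-0.016,"y":0.002,"z":0,"ax":0,"ay":0,"az":0,"hand":-1}]}}

```text
time_s: 8.57
eef_pos: [598.7, -37.3, 33.5]
ee_rot: [0.708, 0.044, 0.703, -0.046]
force: [8.1, -4.3, -0.6]
grip_width: -0.0
```

Emit:
{"method": "carry_out", "body": {"targets": [{"x":-0.002,"y":-0.002,"z":0,"ax":0,"ay":0,"az":0,"hand":-1},{"x":-0.003,"y":-0.003,"z":0,"ax":0,"ay":0,"az":0,"hand":-1},{"x":-0.003,"y":-0.001,"z":0,"ax":0,"ay":0,"az":0,"hand":-1}]}}

```text
time_s: 8.95
eef_pos: [598.1, -38.1, 34.6]
ee_rot: [0.71, 0.044, 0.701, -0.046]
force: [16.7, -6.2, -1.1]
grip_width: 0.002
```

Emit:
{"method": "carry_out", "body": {"targets": [{"x":0.005,"y":0,"z":0,"ax":0,"ay":0,"az":0,"hand":-1},{"x":0.02,"y":0,"z":0,"ax":0,"ay":0,"az":0,"hand":-1},{"x":0.03,"y":0,"z":0.05,"ax":0,"ay":0,"az":0,"hand":-1},{"x":0.03,"y":0,"z":0.11,"ax":0,"ay":0,"az":0,"hand":-1},{"x":0.03,"y":0,"z":0.17,"ax":0,"ay":0,"az":0,"hand":-1}]}}

```text
time_s: 9.57
eef_pos: [623.1, -37.0, 204.1]
ee_rot: [0.705, 0.045, 0.706, -0.045]
force: [1.1, 0.2, 0.0]
grip_width: 0.004
```

Emit:
{"method": "carry_out", "body": {"targets": [{"x":0,"y":0,"z":0.02,"ax":0,"ay":0,"az":0,"hand":-1},{"x":0,"y":0,"z":0.02,"ax":0,"ay":0,"az":0,"hand":-1}]}}

```text
time_s: 9.82
eef_pos: [623.8, -37.1, 223.5]
ee_rot: [0.707, 0.045, 0.705, -0.045]
force: [0.1, 0.0, -0.3]
grip_width: -0.001
```

Run:
```python
from h import *
ci=viewer.camera_info("side"); uv,i=hole((322,297)); p=ray(ci,uv,58)[0]; print(uv,jig(p)-[0.7,-2.2])
w=viewer.camera_info("wrist"); i=viewer.capture("wrist")
for x,y,z in((-30.25,45.25,42),(-30.25,-45.25,42),(-17.5,58,42),(-17.5,-58,42),(-30,0,58)): print(proj(w,np.array([[*(C+x*ex+y*ey),z]])).round(1))
u,v=proj(w,np.array([[*(C-30*ex),58]]))[0].astype(int); u0,v0=u-95,max(v-80,0); print(u0,v0)
cv2.imwrite("pics/w3.png",cv2.resize(i[v0:v0+140,u0:u0+190],None,fx=4.2,fy=4.2,interpolation=cv2.INTER_CUBIC))
s=ctrl.sense(); print(s["time_s"],s["eef_pos"],s["force"])
```

```text
[321.49526814 297.64353312] [-29.4   0.4]
[[260.  135.2]]
[[371.1 135.3]]
[[243.4 118.7]]
[[387.6 118.8]]
[[315.4 136. ]]
220 56
9.925 [623.00024824 -36.97326954 220.79722045] [-0.28365765  1.28206598 -0.39926695]
```

View pics/w3.png

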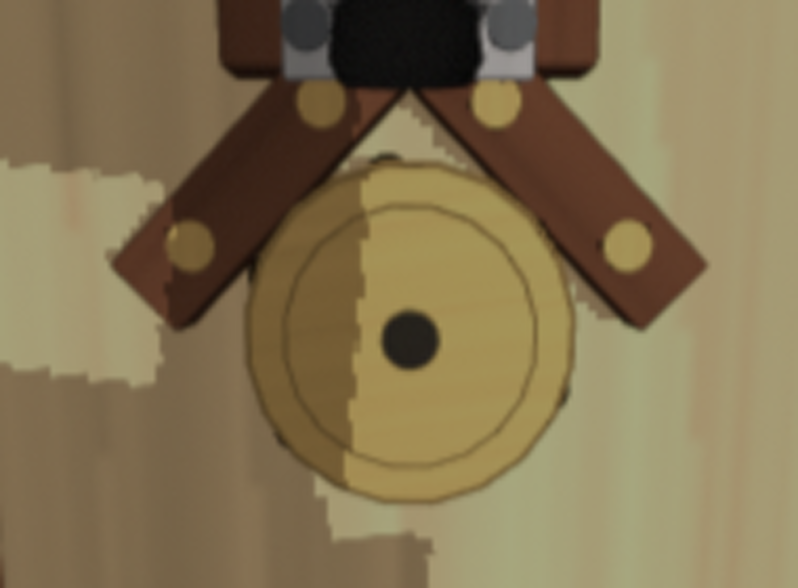

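Hub hole and V midline coincide (410 against 411 crop px), with a residual under about 1.5 mm and both bars meeting the rim, so it is seated. Now the handle.

Emit:
{"method": "carry_out", "body": {"targets": [{"x":-0.045,"y":0.005,"z":0,"ax":0,"ay":0,"az":0,"hand":-1},{"x":-0.09,"y":0.01,"z":0,"ax":0,"ay":0,"az":0,"hand":-1},{"x":-0.129,"y":0.0145,"z":0,"ax":0,"ay":0,"az":0,"hand":-1},{"x":-0.129,"y":0.0145,"z":-0.025,"ax":0,"ay":0,"az":0,"hand":-1},{"x":-0.129,"y":0.0145,"z":-0.049,"ax":0,"ay":0,"az":0,"hand":-1}]}}

```text
time_s: 10.55
eef_pos: [493.5, -22.4, 171.5]
ee_rot: [0.705, 0.045, 0.706, -0.045]
force: [0.2, 0.3, -0.3]
grip_width: 0.0
```

Emit:
{"method": "carry_out", "body": {"targets": [{"x":0,"y":0,"z":0,"ax":0,"ay":0,"az":0,"hand":-1}]}}

```text
time_s: 10.68
eef_pos: [493.1, -22.2, 170.9]
ee_rot: [0.704, 0.045, 0.708, -0.044]
force: [-0.1, 0.2, 0.4]
grip_width: 0.0
```

Run:
```python
from h import *
s=ctrl.sense(); print(s["time_s"],s["eef_pos"],jig(s["eef_pos"]),s["force"])
i=viewer.capture("side")
cv2.imwrite("pics/c5.png",cv2.resize(i[190:350,180:400],(770,560),interpolation=cv2.INTER_CUBIC))
```

```text
10.675 [493.1177871  -22.20768059 170.94116405] [34.3 -0.2] [-0.08513825  0.23128827  0.37931859]
```

View pics/c5.png

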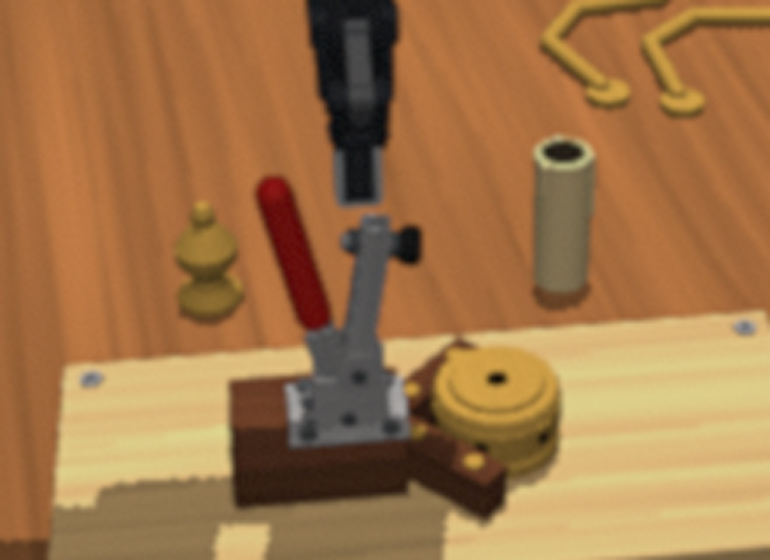

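Fingers are above the bar and in front of the handle (tip at crop (358,200)), with the foot clear. Now I push the handle.

Emit:
{"method": "carry_out", "body": {"targets": [{"x":-0.012,"y":0.0015,"z":-0.002,"ax":0,"ay":0,"az":0,"hand":-1},{"x":-0.024,"y":0.003,"z":-0.003,"ax":0,"ay":0,"az":0,"hand":-1},{"x":-0.036,"y":0.0046,"z":-0.005,"ax":0,"ay":0,"az":0,"hand":-1},{"x":-0.048,"y":0.006,"z":-0.008,"ax":0,"ay":0,"az":0,"hand":-1},{"x":-0.061,"y":0.0078,"z":-0.011,"ax":0,"ay":0,"az":0,"hand":-1}]}}

```text
time_s: 11.35
eef_pos: [432.6, -14.7, 162.2]
ee_rot: [0.706, 0.045, 0.706, -0.045]
force: [0.3, 0.0, 0.2]
grip_width: 0.001
```

Emit:
{"method": "carry_out", "body": {"targets": [{"x":-0.009,"y":0.0011,"z":-0.003,"ax":0,"ay":0,"az":0,"hand":-1},{"x":-0.018,"y":0.0023,"z":-0.006,"ax":0,"ay":0,"az":0,"hand":-1},{"x":-0.026,"y":0.0033,"z":-0.009,"ax":0,"ay":0,"az":0,"hand":-1},{"x":-0.026,"y":0.0033,"z":-0.009,"ax":0,"ay":0,"az":0,"hand":-1}]}}

```text
time_s: 11.85
eef_pos: [407.1, -11.4, 153.2]
ee_rot: [0.706, 0.045, 0.706, -0.045]
force: [-0.2, -0.7, 0.5]
grip_width: 0.003
```

Run:
```python
from h import *
s=ctrl.sense(); print(s["time_s"],s["eef_pos"],jig(s["eef_pos"]),s["force"])
i=viewer.capture("side")
cv2.imwrite("pics/c6.png",cv2.resize(i[190:350,160:380],(770,560),interpolation=cv2.INTER_CUBIC))
```

```text
11.85 [407.08210234 -11.42442545 153.1585123 ] [121.  -0.] [-0.2011473  -0.66604004  0.47314982]
```

View pics/c6.png

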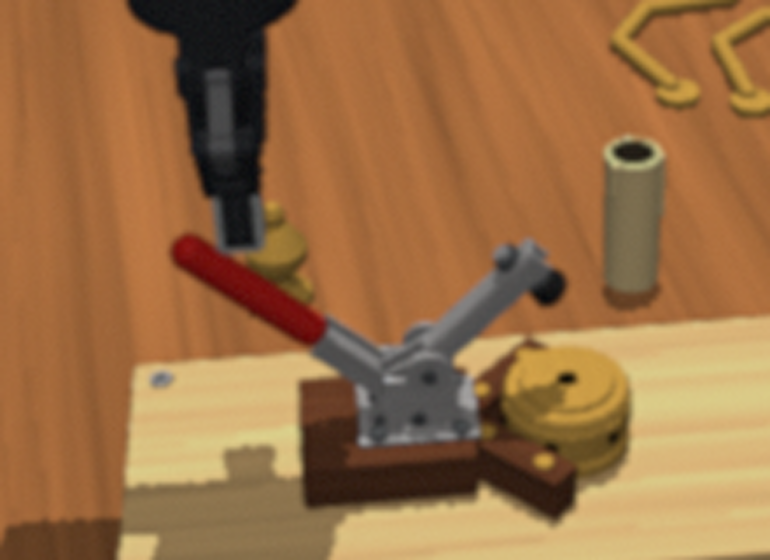

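The handle tracks as planned and the bar is halfway down, so I continue down.

Emit:
{"method": "carry_out", "body": {"targets": [{"x":-0.008,"y":0.001,"z":-0.004,"ax":0,"ay":0,"az":0,"hand":-1},{"x":-0.016,"y":0.002,"z":-0.009,"ax":0,"ay":0,"az":0,"hand":-1},{"x":-0.024,"y":0.003,"z":-0.016,"ax":0,"ay":0,"az":0,"hand":-1},{"x":-0.031,"y":0.004,"z":-0.026,"ax":0,"ay":0,"az":0,"hand":-1},{"x":-0.035,"y":0.0045,"z":-0.035,"ax":0,"ay":0,"az":0,"hand":-1}]}}

```text
time_s: 12.52
eef_pos: [372.0, -6.9, 117.6]
ee_rot: [0.706, 0.045, 0.706, -0.045]
force: [0.4, 0.7, 3.3]
grip_width: -0.005
```

Emit:
{"method": "carry_out", "body": {"targets": [{"x":-0.002,"y":0,"z":-0.008,"ax":0,"ay":0,"az":0,"hand":-1},{"x":-0.003,"y":0,"z":-0.016,"ax":0,"ay":0,"az":0,"hand":-1},{"x":-0.003,"y":0,"z":-0.024,"ax":0,"ay":0,"az":0,"hand":-1},{"x":-0.003,"y":0,"z":-0.032,"ax":0,"ay":0,"az":0,"hand":-1},{"x":-0.003,"y":0,"z":-0.038,"ax":0,"ay":0,"az":0,"hand":-1}]}}

```text
time_s: 13.15
eef_pos: [369.6, -7.0, 79.8]
ee_rot: [0.706, 0.045, 0.706, -0.045]
force: [-2.4, 0.1, 8.2]
grip_width: -0.002
```

Emit:
{"method": "carry_out", "body": {"targets": [{"x":0,"y":0,"z":-0.002,"ax":0,"ay":0,"az":0,"hand":-1},{"x":0,"y":0,"z":-0.004,"ax":0,"ay":0,"az":0,"hand":-1},{"x":0,"y":0,"z":-0.004,"ax":0,"ay":0,"az":0,"hand":-1}]}}

```text
time_s: 13.52
eef_pos: [369.7, -7.0, 76.6]
ee_rot: [0.706, 0.045, 0.706, -0.045]
force: [-3.6, 0.3, 10.6]
grip_width: 0.002
```

Emit:
{"method": "carry_out", "body": {"targets": [{"x":0,"y":0,"z":-0.002,"ax":0,"ay":0,"az":0,"hand":-1},{"x":0,"y":0,"z":-0.004,"ax":0,"ay":0,"az":0,"hand":-1},{"x":0,"y":0,"z":-0.004,"ax":0,"ay":0,"az":0,"hand":-1}]}}

```text
time_s: 13.9
eef_pos: [369.7, -7.0, 72.8]
ee_rot: [0.706, 0.045, 0.706, -0.045]
force: [-5.1, 1.0, 14.7]
grip_width: 0.001
```

Emit:
{"method": "carry_out", "body": {"targets": [{"x":0,"y":0,"z":0.004,"ax":0,"ay":0,"az":0,"hand":-1},{"x":0,"y":0,"z":0.03,"ax":0,"ay":0,"az":0,"hand":-1},{"x":0,"y":0.02,"z":0.07,"ax":0,"ay":0,"az":0,"hand":-1},{"x":0,"y":0.07,"z":0.11,"ax":0,"ay":0,"az":0,"hand":-1},{"x":0,"y":0.12,"z":0.15,"ax":0,"ay":0,"az":0,"hand":-1}]}}

```text
time_s: 14.52
eef_pos: [369.4, 111.8, 221.7]
ee_rot: [0.706, 0.045, 0.705, -0.045]
force: [0.6, -0.0, -0.6]
grip_width: -0.002
```

Emit:
{"method": "carry_out", "body": {"targets": [{"x":0,"y":0.04,"z":0.02,"ax":0,"ay":0,"az":0,"hand":-1},{"x":0,"y":0.08,"z":0.02,"ax":0,"ay":0,"az":0,"hand":-1},{"x":0,"y":0.12,"z":0.02,"ax":0,"ay":0,"az":0,"hand":-1},{"x":0,"y":0.12,"z":0.02,"ax":0,"ay":0,"az":0,"hand":-1}]}}

```text
time_s: 15.02
eef_pos: [369.2, 232.3, 240.0]
ee_rot: [0.706, 0.044, 0.706, -0.044]
force: [-0.9, -0.4, -0.5]
grip_width: 0.005
```

Run:
```python
from h import *
s=ctrl.sense(); print(s["time_s"],s["eef_pos"],s["force"])
ci=viewer.camera_info("side"); i=viewer.capture("side"); cv2.imwrite("pics/c7.png",cv2.resize(i[220:350,180:360],(775,560),interpolation=cv2.INTER_CUBIC))
print("pred px grip mid/end shut, hub rim centre, +30deg open:",proj(ci,np.array([[*(C+x*ex),z] for x,z in((146,72),(188,67),(-30,58),(188,95))])).round(1))
h=cv2.cvtColor(i,cv2.COLOR_BGR2HSV); m=cv2.inRange(h,(0,200,60),(4,255,255))|cv2.inRange(h,(174,200,60),(180,255,255)); m[:, :180]=0;m[:,360:]=0; x=cv2.boundingRect(m); print("red bbox",x)
t=viewer.capture("top"); cv2.imwrite("pics/t7.png",t)
hs=cv2.cvtColor(t,cv2.COLOR_BGR2HSV); b=cv2.inRange(hs,(15,166,60),(32,255,255)); k=np.zeros_like(b); k[230:300,335:395]=b[230:300,335:395]
c=max(cv2.findContours(k,cv2.RETR_EXTERNAL,cv2.CHAIN_APPROX_NONE)[0],key=cv2.contourArea)[:,0]; print("hub top",cv2.boundingRect(c))
(p,r)=cv2.minEnclosingCircle(ray(viewer.camera_info("top"),c,58)[:,:2].astype(np.float32)); print(p,r,jig(p))
```

```text
15.025 [369.19427817 232.29642784 239.96118994] [-0.93262604 -0.37079714 -0.54633984]
pred px grip mid/end shut, hub rim centre, +30deg open: [[218.5 300.2]
 [193.6 304.5]
 [322.3 298.2]
 [191.5 291.4]]
red bbox (193, 291, 49, 17)
hub top (346, 253, 33, 34)
(553.8306884765625, -29.228099822998047) 33.13347244262695 [-26.8  -1. ]
```

View pics/c7.png

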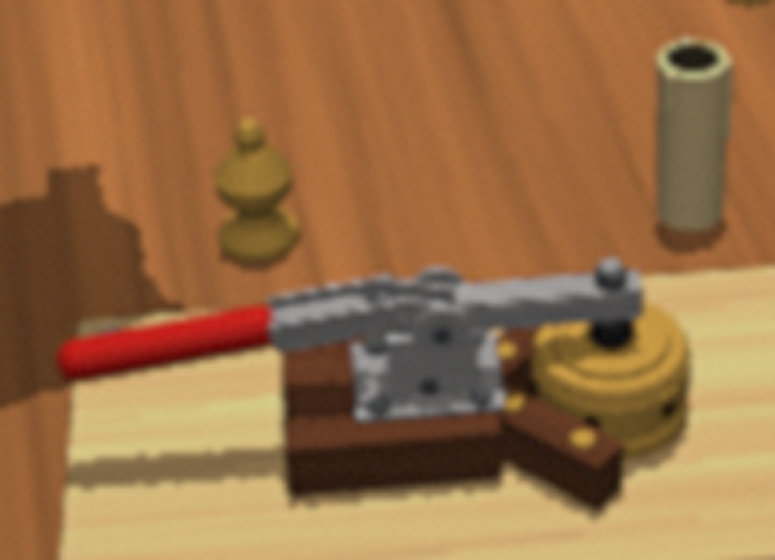

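The handle is level and stays there after release: its end is at about (193,303), against a predicted (193.6,304.5) shut and (191.5,291) at dead centre. The foot sits on the hub, and the robot is clear.

```bash
python3 -c "
from rig import finish_job; print(finish_job())"
```

```text
the job is handed in; nothing more can be done
None
```

I pushed the hub home against the V-fence with shut fingertips, flipped the red handle over past centre, backed the arm clear, and handed the job in at about 15 s. No verdict was reported.

**Hub:** The first push stopped about 2 mm short, jammed against the far bar. A sideways drag and a second straight push corrected that. The last side view before clamping put the hub at jig (-29.4, 0.4) mm, against the seat at (-30, 0). The wrist view showed it centred in the V, at most about 1.5 mm short. After clamping, the top view gave (-26.8, -1.0) mm. Corrected for its offset at the start (about 4 mm along x), that is about -30.6 mm in x.

**Clamp:** After I let go, the handle stayed level. Its end sat within about 1.5 pixels of the predicted shut position and 12 pixels from dead centre. The foot rests on the hub in the side picture. I couldn't measure the foot's force or the handle angle directly.

**Other parts and forces:** The largest force I read on the tool was about 18 N. The candle sleeve and finial stood in place in the last picture. I didn't check the canopy or glass dish after the pushes, but the arm never went near them.

**Disagreement with the task text:** It says the jig's x axis runs roughly along world +y. The images showed it running roughly along world -x, and I worked from the images.

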